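# Put the table things away behind the sliding door

## Robot

A 6-joint arm with a two-finger parallel gripper is mounted at the origin on the work surface. World frame = base frame: x ahead of the robot, y to its left, z up, the work surface at z = 0. Lengths are in m, angles in rad, forces in N, time in s.
With the tool pointing down it reaches from about 0.375 to 0.825 m from the base axis. Payload 5.5 kg.
Tool frame: the origin (TCP) lies between the finger pads; the fingertips stand 19 mm ahead of it and the grasp point (between the pads) is the TCP (ctrl.finger_overhang is the z of the fingertips in the tool frame, in m); z points along the fingers, y is the line along which they close (so a half turn about z gives the same grasp; the last joint's range is limited). The gripper opens to 85 mm and grips with 20 to 120 N. Pads are 22 mm wide; open, the fingers measure 114 mm over their backs; the gripper's body (76 mm by 85 mm) begins 54 mm behind the grasp point. The pads swing forward as they close: fully open they stand 13 mm farther back than shut.
Start: joints at [1.334, 0.314, -0.047, 1.21, 0, 1.571], TCP at [0.141, 0.583, 0.25] pointing down, gripper open.
Joint ranges: [-2.67, 2.67], [-0.69, 1.73], [-1.03, 1.25], [-2.08, 2.16], [-1.42, 1.45], [-3.14, 3.14]. Speed limits (rad/s): [2.39, 2.39, 3.01, 3.14, 3.14, 3.14].

## Interface

Orientations are given as [roll, pitch, yaw] about the fixed x, y, z axes, in that order (R = Rz(yaw) Ry(pitch) Rx(roll)).
In Python, from bench import ctrl gives the robot as it stands.
- The arm moves only by the tool send_rows, never from a script. Its argument "commands" is a list of rows, each a list of 4 numbers: the shift along the tool's x, y, z in m, then the turn about the tool's z in rad. A call has 1 to 8 rows; each row shifts and turns the commanded pose from where the row before left it, along the tool's axes as they then stand; what a row does not reach is not made up. A row lasts 1/12 s, in which the tool goes at most 41.7 mm and 7.16 degrees, less where a joint would pass 70% of its speed; a pose out of reach is approached as far as the arm can. A call is refused whole if a number of a shift passes 0.0417 or a number of a turn 0.125, either way. A call with a gripper value outside its range is refused whole. "jaw" is the closure, from 0 (fully open) to 1 (shut), set as the call begins (left out, the last holds). The fingers move at their own pace and stop on an object; "newtons" is the grip in N (left out, the last holds). Time passes only in rows, so rows that do not move let the fingers close. It gives the time, the measured TCP pose, the force, the opening and the grip force at its end, in the units of the state.
- ctrl.get_state(): the state, without advancing time (a new reading comes with each control period).
- ctrl.capture(name): name is "side" or "top"; returns the picture (384x512x3 uint8, blue, green, red); there is no depth.
- ctrl.calibration(name): a dict with "mtx" (3x3 intrinsics, pixels), "T" (4x4, takes a point from camera to world coordinates). Camera axes: x right, y down, z forward; pixel columns grow to the right and rows downward; lengths in m; the calibration is good to about 2 mm. A picture is of the moment at which its call begins. calibration takes no time and is no camera call.
- ctrl.sign_off(): hands the job in; it is judged then, once.
The state is a dict: "time": time; "joint_pos": joint angles; "qvel": joint speeds; "effort": joint torques, N m; "position": TCP position; "ee_rot": TCP orientation; "contact_force": force on the tool from outside, world axes, zero at the start; "wrist_torque": the same for the moment, N m; "finger_gap": finger opening in m; "grasp_force": force on a finger pad.
Only numpy, scipy, OpenCV 4.12 (cv2) and the standard library are available. Lean on these libraries where they do the work, as an engineer would, in place of code of your own. Each camera call takes 0.05 s, during which the arm holds its last target. There are 200 camera calls.

## Task

Put the wooden rice tub and the white shaker away in the half of the cabinet that holds only the bare bamboo mat: both standing upright on its floor, side by side, set down rather than dropped and never tipped over. Then slide the door all the way across so that it closes off that half. Leave the bottle, the chopsticks and the sauce dish where they are.

Things in the scene. Friction and masses are not known exactly. Their poses are not given: they have to be found in the camera images.
- cabinet: Fixed wooden counter-top cabinet with sloping open front. Origin: on the counter under its middle; x -0.160 (front, to the robot) to 0.145 (back), y left seen from the robot, 460 mm wide, 250 tall. Floor top z 0.012; side walls' inner faces y +-0.215, back wall's x 0.130; front lip to z 0.030, inner face x -0.146. No partition; left half y > 0, right half y < 0: one holds plates, one only a mat.
- opening (a point): Middle of the cabinet's sloping open front (cabinet x -0.035, y 0, z 0.140); axes as the cabinet's. The front plane runs from cabinet (x -0.160, z 0.030) straight up to (x 0.090, z 0.250), and the side walls, 15 mm thick, reach up to it. Behind it a top board covers x 0.090 to 0.145 at z 0.236 to 0.250.
- door (a joint): Wooden sliding door, 225 mm wide, lying 4 to 17 mm outside the sloping front plane and as long as it; slides along the cabinet's y. Metres: 0 = all the way left (covers the left half, cabinet y -0.005 to 0.22), 0.215 = all the way right (covers the right half). Door centre at cabinet y = 0.1075 - value. About 1.5 N to slide.
- door_handle (a point): Middle of the door's steel bar handle: 12 mm thick, 100 mm long, running up the slope (41 degrees from level, in the cabinet's x-z plane), 56 mm out from the front plane, 39 mm clear of the door's face. On the door's centre line, at cabinet x -0.072, z 0.182.
- mat: Thin bamboo mat, 205 (x) by 188 (y) by 3 mm, fixed on the cabinet floor, centred in the empty half (cabinet x 0, y 0.1075 or -0.1075). Origin: centre of its underside; axes parallel to the cabinet's.
- plates: Stack of white plates, 164 mm across, 49 mm tall, fixed on the floor in the middle of the other half (same x). Origin: centre of its underside.
- tub: Round open wooden rice tub, loose, 120 mm across at the rim (116 at the foot), 70 mm tall, wall 10 mm thick, bottom 12 mm thick, about 0.26 kg. Origin: centre of its underside, z up.
- shaker: White plastic shaker with a grey twist cap, loose, 48 mm across (cap 49), 105 mm tall, about 0.13 kg, standing. Origin: centre of its underside, z up its axis.
- dish: Small round white ceramic sauce dish, loose, 64 mm across at the rim (60 at the foot), 26 mm tall; leave it alone. Origin: centre of its underside, z up.
- bottle: Amber sauce bottle standing loose, 58 mm across, 180 mm tall; leave it alone. Origin: centre of its underside.
- chopsticks: Pair of steel chopsticks in a paper band lying loose, 208 mm long (its x), 24 mm wide, 8 mm high; leave alone. Origin: middle, on the counter.
Mind the look-alikes: they are no part of the job. Of the things that look like the tub, take the one that is farthest to the robot's left at the start.

How it is judged:
By the outcome, as a careful person would: the job done as asked, in the order asked, and still so for the second after the job is handed in, with the robot touching nothing.
It also fails if it takes over 72 s, if anything falls off the work surface, if the arm or the gripper's body presses on something with over 40 N, if the wrist force passes 120 N, or if a joint passes its speed limit or range.

## Working session

There is one attempt and no reset: what is moved stays moved. The work goes in short steps, Python scripts to look and compute and a tool call to move; the robot and the scene stay as the last step left them, time stands still between calls to the robot, and variables do not carry over. Pictures are saved under pics/ and viewed, at most 10 in all, crops included, and the job is handed in when it is done.

Besides the shell and the picture viewer there is one more tool, called after "Request:" by a JSON object that holds its "api" and its "payload". send_rows: Moves the arm, as the interface text tells. Its arguments: {"type":"object","properties":{"commands":{"type":"array"},"jaw":{"type":"number"},"newtons":{"type":"number"}},"required":["commands"]}

```bash
ls; mkdir -p pics; python3 - <<'E'
from bench import ctrl
import cv2,numpy as np
for n in("side","top"):
    im=ctrl.capture(n);cv2.imwrite(f"pics/{n}0.png",im)
    c=ctrl.calibration(n);print(n,np.round(c["mtx"],1).tolist(),np.round(c["T"],3).tolist())
s=ctrl.get_state();print({k:np.round(v,3).tolist() for k,v in s.items()},ctrl.finger_overhang)
E
```

```text
pics
side [[380.0, 0.0, 255.1], [0.0, 380.0, 195.0], [0.0, 0.0, 1.0]] [[0.882, 0.383, -0.276, 0.784], [0.471, -0.697, 0.54, -0.732], [0.015, -0.606, -0.795, 1.09], [0.0, 0.0, 0.0, 1.0]]
top [[495.6, 0.0, 263.9], [0.0, 495.6, 200.7], [0.0, 0.0, 1.0]] [[0.002, -0.999, 0.044, 0.397], [-1.0, -0.002, 0.005, -0.099], [-0.005, -0.044, -0.999, 1.634], [0.0, 0.0, 0.0, 1.0]]
{'time': 0.1, 'joint_pos': [1.334, 0.314, -0.048, 1.21, -0.0, 1.571], 'qvel': [0.0, -0.002, 0.001, -0.001, -0.001, -0.0], 'effort': [-0.0, -54.077, 34.054, 0.011, -0.0, 0.0], 'position': [0.141, 0.583, 0.25], 'ee_rot': [-3.14, 0.0, 2.905], 'contact_force': [0.044, 0.546, 0.166], 'wrist_torque': [0.013, -0.045, 0.008], 'grasp_force': 0.0, 'finger_gap': 0.085} 0.019
```

View pics/side0.png

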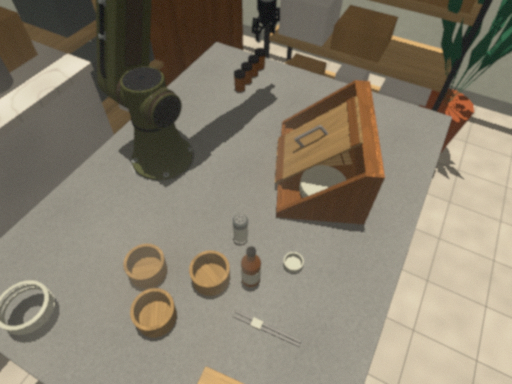

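View pics/top0.png

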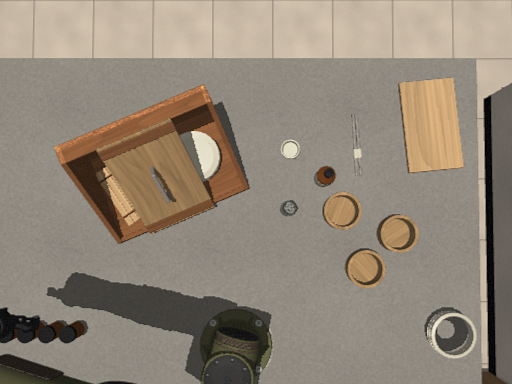

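The top view shows the mat in the cabinet's left half at (118,195) and the plates at (203,155). The door is part-way across, with its handle at (163,185).

Tub candidates in the top view are (342,210), (398,233) and (365,268). The leftmost, with the largest y, is (342,210), which is (210,270) in the side view. The only white shaker is at (289,208), or (240,230) in the side view. The dark jars at lower left are not it. I'll check this choice in close crops.

```bash
python3 - <<'E'
import cv2,numpy as np
t=cv2.imread("pics/top0.png");s=cv2.imread("pics/side0.png")
def crop(im,x,y,w,h,k):
    c=cv2.resize(im[y:y+h,x:x+w],None,fx=k,fy=k,interpolation=cv2.INTER_CUBIC)
    for i in range(0,w,20):cv2.putText(c,str(x+i),(i*k,8),0,.3,(0,255,255));cv2.line(c,(i*k,0),(i*k,h*k),(0,255,255) if 0 else (90,90,90),1) if i%20==0 else 0
    for j in range(0,h,20):cv2.putText(c,str(y+j),(0,j*k+4),0,.3,(0,255,255));cv2.line(c,(0,j*k),(w*k,j*k),(90,90,90),1)
    return c
cv2.imwrite("pics/c1.png",crop(t,50,80,205,170,3)[:600,:800])
a=crop(t,270,130,155,160,5//2+2);
b=crop(s,120,200,190,140,4)
cv2.imwrite("pics/c2.png",a[:600]);cv2.imwrite("pics/c3.png",b)
cv2.imwrite("pics/c4.png",crop(s,265,75,125,150,4))
E
```

```text
(no output)
```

View pics/c1.png

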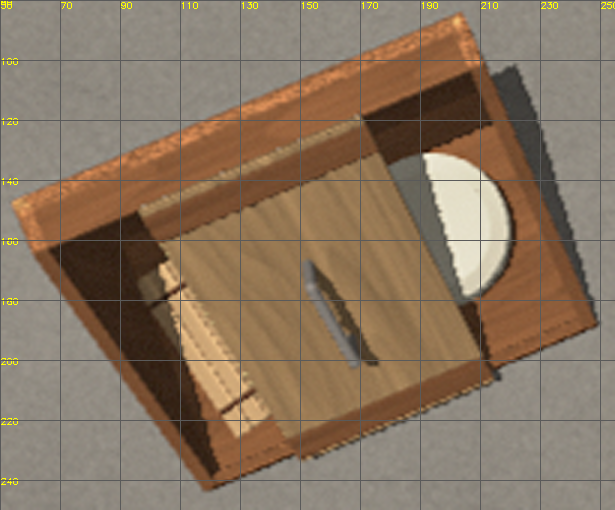

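View pics/c2.png

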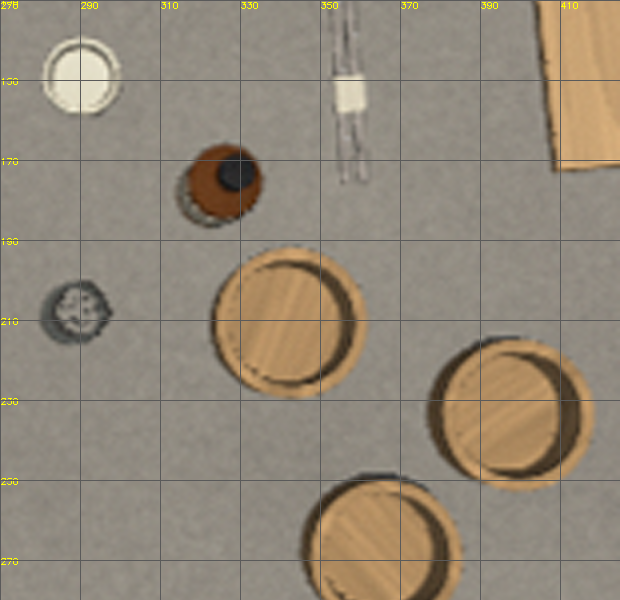

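View pics/c3.png

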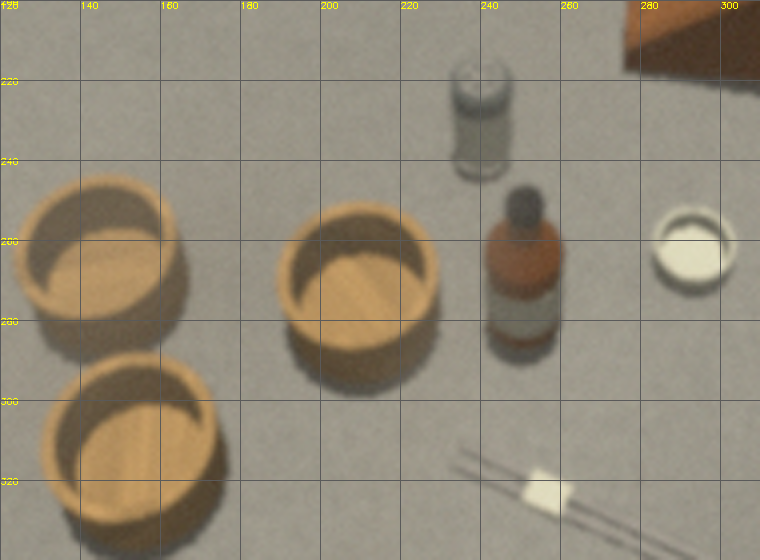

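The crops confirm the choice. The target tub is at top (341.7,210.5) with its rim at side (209.5,269), and it is clearly the leftmost. The shaker cap is at top (290,207) and side (239.7,220). The cabinet's outer corners are at top (119,243.5), (249,188), (54.5,147) and (203,84).

```bash
cat > h.py <<'E'
from bench import ctrl
import cv2,numpy as np
from scipy.optimize import least_squares
C={n:ctrl.calibration(n) for n in("top","side")}
def proj(n,P):
    W=np.linalg.inv(C[n]["T"]);K=np.array(C[n]["mtx"],float)
    q=np.atleast_2d(P)@W[:3,:3].T+W[:3,3];q=q@K.T;return q[:,:2]/q[:,2:]
def tri(a,b):
    r=least_squares(lambda p:np.r_[proj("top",p)[0]-a,proj("side",p)[0]-b],[.4,-.2,.05]);return r.x,np.abs(r.fun).max()
def c2w(v,P):
    x,y,t=v[:3];P=np.atleast_2d(P).astype(float);c,s=np.cos(t),np.sin(t)
    return np.c_[x+c*P[:,0]-s*P[:,1],y+s*P[:,0]+c*P[:,1],P[:,2]]
E
python3 - <<'E'
from h import *
for n,a,b in(("tub rim",(341.7,210.5),(209.5,269)),("cap",(290,207),(239.7,220.3)),("dish",(290.3,149.2),(293.5,260.5)),("bottle",(328.3,172.8),(250.5,248.5))):print(n,np.round(tri(a,b)[0],4),tri(a,b)[1])
Pc=[[-.16,.23,0],[-.16,-.23,0],[.145,.23,.25],[.145,-.23,.25]];px=np.array([[119,243.5],[249,188],[54.5,147],[203,84]])
# door: front bottom corners outer face
n=np.array([-.22,0,.25])/np.hypot(.22,.25);
def hand(val,e):return [-.072+e*.05*.751,.1075-val,.182+e*.05*.66]
hp=np.array([[152.5,168],[168,201]])
def f(v):
    return np.r_[(proj("top",c2w(v,Pc))-px).ravel(),(proj("top",c2w(v,[hand(v[3],1),hand(v[3],-1)]))-hp).ravel()]
r=least_squares(f,[.6,.2,.3,.1]);print(r.x,np.round(r.fun,1));np.save("cab.npy",r.x)
v=r.x
im=cv2.imread("pics/side0.png")
Q=np.r_[Pc,[[-.16,.23,.03],[-.16,-.23,.03],[.09,.23,.25],[.09,-.23,.25],hand(v[3],1),hand(v[3],-1),[.0,-.1075,.061]]]
p=proj("side",c2w(v,Q))
k=4;c=cv2.resize(im[75:225,265:390],None,fx=k,fy=k,interpolation=cv2.INTER_CUBIC)
for q in p:cv2.circle(c,tuple(int(z) for z in (q-[265,75])*k+k/2-.5),4,(0,255,0),1)
cv2.imwrite("pics/c5.png",c)
E
```

```text
tub rim [ 0.4368 -0.3388  0.0558] 0.19439824797501615
cap [ 0.4463 -0.172   0.1034] 0.23237280207385425
dish [ 0.6392 -0.1765  0.0218] 0.592116603014631
bottle [ 0.5441 -0.2813  0.1807] 0.03460654321224865
[0.56940948 0.23465596 0.40240379 0.10403432] [ 0.7 -1.3 -0.7 -0.2 -2.  -1.3  0.2 -1.5  1.4  6.   0.4 -1.9]
```

View pics/c5.png

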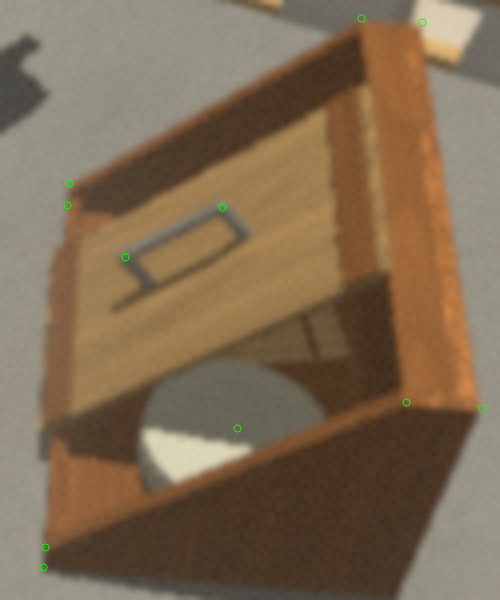

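The side overlay agrees with the fitted cabinet to about 1 px. The handle's lower and upper ends fall at crop (126,257) and (222,207). The upper handle pixel I read in the top view was the post, so I'll refit without it and add side-view corners.

```bash
cat >> h.py <<'E'
def to(target,yaw=None,s=None):
    "tool-axis shift and turn from the present pose (tool down)"
    s=s or ctrl.get_state();p=np.array(s["position"]);y=s["ee_rot"][2]
    d=np.array(target)-p
    m=np.round([np.cos(y)*d[0]+np.sin(y)*d[1],np.sin(y)*d[0]-np.cos(y)*d[1],-d[2]],4)
    return m.tolist(),None if yaw is None else round(float((y-yaw+np.pi)%(2*np.pi)-np.pi),4)
E
python3 - <<'E'
from h import *
Pc=np.array([[-.16,.23,0],[-.16,-.23,0],[.145,.23,.25],[.145,-.23,.25]]);px=np.array([[119,243.5],[249,188],[54.5,147],[203,84]])
Ps=[[-.16,-.23,0],[.09,.23,.25],[.145,.23,.25],[.09,-.23,.25],[.145,-.23,.25]];sx=np.array([[45,570],[361,22],[418,24],[406,401],[479,410]])/4+[265,75]
def hand(val,e):return [-.072+e*.05*.751,.1075-val,.182+e*.05*.66]
hs=np.array([[127,256],[222,206]])/4+[265,75]
def f(v):
    return np.r_[(proj("top",c2w(v,Pc))-px).ravel(),(proj("top",c2w(v,hand(v[3],-1)))-[167,201]).ravel(),(proj("side",c2w(v,Ps))-sx).ravel(),(proj("side",c2w(v,[hand(v[3],-1),hand(v[3],1)]))-hs).ravel()]
r=least_squares(f,[.6,.2,.3,.1],loss="soft_l1");v=r.x;print(v,np.round(f(v),1));np.save("cab.npy",v)
print("handle",c2w(v,hand(v[3],0)),"right",c2w(v,hand(.215,0)),"left",c2w(v,hand(0,0)))
# handle height by two views: lower end
print(tri((167,201),hs[0]))
for z in(.065,.07):
  t=least_squares(lambda p:np.r_[proj("top",[*p,z])[0]-(341.7,210.5),proj("side",[*p,z])[0]-(209.5,269)],[.4,-.3]);print(z,t.x,t.fun)
  a=np.linspace(0,6.28,90);e=proj("side",np.c_[t.x[0]+.06*np.cos(a),t.x[1]+.06*np.sin(a),a*0+z]);print(e.min(0),e.max(0))
  e=proj("top",np.c_[t.x[0]+.06*np.cos(a),t.x[1]+.06*np.sin(a),a*0+z]);print(e.min(0),e.max(0))
print("tub TCP",c2w(v,[-.055,.142,.07]),"shaker",c2w(v,[0,.047,.09]))
print(to(c2w(v,hand(v[3],0))[0],v[2]))
E
```

```text
[0.56871549 0.23296457 0.40528897 0.09900578] [ 1.4 -1.  -0.1 -0.3 -1.4 -0.8  0.6 -1.4  0.5 -1.  -1.  -0.6 -0.8 -1.
  0.2 -0.6 -0.6  0.2  0.3 -0.6 -1.2 -0.7 -0.7 -0.8]
handle [[0.49919918 0.21238219 0.182     ]] right [[0.54493388 0.10578484 0.182     ]] left [[0.46016275 0.30336736 0.182     ]]
(array([0.46426321, 0.20168078, 0.1418092 ]), np.float64(0.9954235732201937))
0.065 [ 0.43813828 -0.33987087] [ 0.6464059  -0.66277308 -0.25189731 -0.92089461]
[188.77376104 250.13783357] [229.58943778 287.22669385]
[323.381874   190.91630481] [361.31568203 228.8123489 ]
0.07 [ 0.43886216 -0.34043315] [ 1.06668289 -0.93257348 -0.28347976 -1.43168334]
[188.65965791 249.57352297] [229.63922335 286.77803816]
[323.74184434 190.5869699 ] [361.79627932 228.6024558 ]
tub TCP [[0.46218274 0.3417753  0.07      ]] shaker [[0.55018412 0.27615703 0.09      ]]
([-0.4355, -0.276, 0.0675], 2.4995)
```

Request:
{"api": "send_rows", "payload": {"commands": [[0,0,-0.01,0.125],[0,0,-0.01,0.125],[0,0,-0.01,0.125],[0,0,-0.01,0.125],[0,0,-0.01,0.125],[0,0,0,0.125],[0,0,0,0.125],[0,0,0,0.125]], "jaw": 0.3, "newtons": 30}}

```text
time: 0.77
position: [0.1407, 0.5831, 0.3001]
ee_rot: [-3.141, 0.0, 1.899]
contact_force: [-1.4, 0.0, 0.9]
finger_gap: 0.0596
grasp_force: 0.0
```

Request:
{"api": "send_rows", "payload": {"commands": [[0,0,0,0.125],[0,0,0,0.125],[0,0,0,0.125],[0,0,0,0.125],[0,0,0,0.125],[0,0,0,0.125],[0,0,0,0.125],[0,0,0,0.125]]}}

```text
time: 1.43
position: [0.2461, 0.5399, 0.2998]
ee_rot: [-3.043, 0.018, 1.092]
contact_force: [-0.6, 0.3, -0.0]
finger_gap: 0.0602
grasp_force: 0.0
```

Request:
{"api": "send_rows", "payload": {"commands": [[0,0,0,0.125],[0,0,0,0.125],[0,0,0,0.125],[0,0,0,0.125],[0,0,0,0]]}}

```text
time: 1.85
position: [0.354, 0.4568, 0.2991]
ee_rot: [-2.946, 0.091, 0.807]
contact_force: [-1.6, 0.6, 0.8]
finger_gap: 0.0594
grasp_force: 0.0
```

```bash
python3 -c "
from h import *
print(to((.499,.2124,.30),.4053))"
```

```text
([-0.0763, 0.2738, -0.0009], 0.4021)
```

The turn ran the last joint into its limit, because its sign is the other way round. I'll turn back and use the half-turn equivalent.

Request:
{"api": "send_rows", "payload": {"commands": [[0,0,0,-0.125],[0,0,0,-0.125],[0,0,0,-0.125],[0,0,0,-0.125]]}}

```text
time: 2.18
position: [0.3492, 0.461, 0.2998]
ee_rot: [-2.926, -0.018, 1.313]
contact_force: [1.5, 0.7, 0.7]
finger_gap: 0.0598
grasp_force: 0.0
```

```bash
python3 -c "
from h import *
s=ctrl.get_state();print(s['joint_pos'],s['position'],s['ee_rot'])"
```

```text
[0.81626588 0.32915382 0.06859544 1.39906931 0.19789662 2.63439773] [0.34920301 0.46098308 0.2998228 ] [-2.92561427 -0.0175756   1.3127311 ]
```

The limit left a tilt of about 0.2 rad in joint 5. I can mirror it away by pushing gently against the opposite limit of joint 6.

Request:
{"api": "send_rows", "payload": {"commands": [[0,0,0,-0.125],[0,0,0,-0.125],[0,0,0,-0.125],[0,0,0,-0.125],[0,0,0,-0.125],[0,0,0,-0.125],[0,0,0,-0.125],[0,0,0,-0.125]]}}

```text
time: 2.85
position: [0.349, 0.4612, 0.2999]
ee_rot: [-3.039, -0.191, 2.305]
contact_force: [0.2, -0.4, 0.2]
finger_gap: 0.0599
grasp_force: 0.0
```

Request:
{"api": "send_rows", "payload": {"commands": [[0,0,0,-0.125],[0,0,0,-0.125],[0,0,0,-0.125],[0,0,0,-0.125],[0,0,0,-0.125],[0,0,0,-0.125],[0,0,0,-0.125],[0,0,0,-0.125]]}}

```text
time: 3.52
position: [0.3489, 0.4612, 0.2999]
ee_rot: [3.034, -0.189, -2.958]
contact_force: [-0.0, 0.3, -0.2]
finger_gap: 0.0596
grasp_force: 0.0
```

Request:
{"api": "send_rows", "payload": {"commands": [[0,0,0,-0.125],[0,0,0,-0.125],[0,0,0,-0.125],[0,0,0,-0.125],[0,0,0,-0.125],[0,0,0,-0.125],[0,0,0,-0.125],[0,0,0,-0.125]]}}

```text
time: 4.18
position: [0.349, 0.4612, 0.2998]
ee_rot: [2.925, -0.013, -1.967]
contact_force: [-0.2, -0.5, -0.5]
finger_gap: 0.06
grasp_force: 0.0
```

Request:
{"api": "send_rows", "payload": {"commands": [[0,0,0,-0.125],[0,0,0,-0.125],[0,0,0,-0.125],[0,0,0,-0.125],[0,0,0,-0.125],[0,0,0,-0.125],[0,0,0,-0.125],[0,0,0,-0.125]]}}

```text
time: 4.85
position: [0.3489, 0.4611, 0.2998]
ee_rot: [3.013, 0.174, -0.979]
contact_force: [-0.2, -0.7, -0.4]
finger_gap: 0.0599
grasp_force: 0.0
```

Request:
{"api": "send_rows", "payload": {"commands": [[0,0,0,-0.125],[0,0,0,-0.125],[0,0,0,-0.125],[0,0,0,-0.125],[0,0,0,-0.125],[0,0,0,-0.125],[0,0,0,-0.125],[0,0,0,-0.125]]}}

```text
time: 5.52
position: [0.349, 0.4611, 0.2999]
ee_rot: [-3.062, 0.202, 0.04]
contact_force: [-0.7, -0.1, -0.7]
finger_gap: 0.0597
grasp_force: 0.0
```

Request:
{"api": "send_rows", "payload": {"commands": [[0,0,0,-0.125],[0,0,0,-0.125],[0,0,0,-0.125],[0,0,0,-0.125],[0,0,0,-0.125],[0,0,0,-0.125]]}}

```text
time: 6.02
position: [0.349, 0.4612, 0.2999]
ee_rot: [-2.946, 0.094, 0.791]
contact_force: [-0.4, 0.6, 0.3]
finger_gap: 0.0598
grasp_force: 0.0
```

```bash
python3 -c "
from h import *
s=ctrl.get_state();q=s['joint_pos'];print(q,q[1]-q[2]+q[3]-np.pi/2,s['position'],s['ee_rot'])"
```

```text
[ 0.81681016  0.32906857  0.0685595   1.3990189   0.19782671 -3.11554892] 0.08873164199366634 [0.34896975 0.46116071 0.29985099] [-2.94610392  0.09382067  0.79116167]
```

Request:
{"api": "send_rows", "payload": {"commands": [[0,0,0,-0.125],[0,0,0,-0.125],[0,0,0,-0.125],[0,0,0,-0.125]]}}

```text
time: 6.35
position: [0.2468, 0.5302, 0.2998]
ee_rot: [-3.036, 0.012, 1.078]
contact_force: [-0.5, 0.6, -0.0]
finger_gap: 0.0595
grasp_force: 0.0
```

```bash
cat > st.py <<'E'
from h import *
s=ctrl.get_state();q=np.array(s['joint_pos']);print(np.round(q,4),'pitch',q[1]-q[2]+q[3]-np.pi/2,s['position'],s['ee_rot'])
E
python3 st.py
```

```text
[ 1.0791  0.2794  0.015   1.3181  0.1053 -3.1406] pitch 0.011729540754472856 [0.24677266 0.53019028 0.29980347] [-3.03628936  0.01182872  1.07814328]
```

Request:
{"api": "send_rows", "payload": {"commands": [[0,0,0,-0.125],[0,0,0,-0.125]]}}

```text
time: 6.52
position: [0.1852, 0.555, 0.3]
ee_rot: [-3.093, -0.01, 1.222]
contact_force: [0.2, 0.4, -0.2]
finger_gap: 0.06
grasp_force: 0.0
```

```bash
python3 st.py
```

```text
[ 1.2226  0.2626 -0.0037  1.2946  0.0489 -3.1406] pitch -0.009866356575158441 [0.18524068 0.55502602 0.29995034] [-3.09269095 -0.00981624  1.22159105]
```

Request:
{"api": "send_rows", "payload": {"commands": [[0,0,0,-0.125],[0,0,0,-0.09],[0,0,0,0]]}}

```text
time: 6.77
position: [0.127, 0.5697, 0.3]
ee_rot: [-3.141, -0.016, 1.35]
contact_force: [0.0, 0.9, -0.1]
finger_gap: 0.0599
grasp_force: 0.0
```

```bash
python3 st.py
```

```text
[ 1.3510e+00  2.5490e-01 -1.2800e-02  1.2872e+00  9.0000e-04 -3.1406e+00] pitch -0.01580678813202674 [0.12697214 0.56965117 0.30000875] [-3.14071781 -0.01580592  1.3500209 ]
```

Request:
{"api": "send_rows", "payload": {"commands": [[0,0,0,0.125],[0,0,0,0.125],[0,0,0,0.125],[0,0,0,0.125],[0,0,0,0.125],[0,0,0,0.125],[0,0,0,0.125],[0,0,0,0.125]]}}

```text
time: 7.43
position: [0.1325, 0.5685, 0.2999]
ee_rot: [-3.129, -0.009, 0.335]
contact_force: [0.1, -0.7, 0.9]
finger_gap: 0.0597
grasp_force: 0.0
```

Request:
{"api": "send_rows", "payload": {"commands": [[0,0,0,0.125],[0,0,0,0.125],[0,0,0,0.125],[0,0,0,0.125],[0,0,0,0.125],[0,0,0,0.125],[0,0,0,0.125],[0,0,0,0.125]]}}

```text
time: 8.1
position: [0.1325, 0.5685, 0.2999]
ee_rot: [-3.127, 0.006, -0.665]
contact_force: [-0.5, 0.3, -0.1]
finger_gap: 0.0598
grasp_force: 0.0
```

Request:
{"api": "send_rows", "payload": {"commands": [[0,0,0,0.125],[0,0,0,0.125],[0,0,0,0.125],[0,0,0,0.125],[0,0,0,0.125],[0,0,0,0.125],[0,0,0,0.125],[0,0,0,0.125]]}}

```text
time: 8.77
position: [0.1325, 0.5685, 0.2999]
ee_rot: [-3.139, 0.015, -1.665]
contact_force: [-0.3, 0.4, 0.0]
finger_gap: 0.0595
grasp_force: 0.0
```

Request:
{"api": "send_rows", "payload": {"commands": [[0,0,0,0.125],[0,0,0,0.125],[0,0,0,0.125],[0,0,0,0.125],[0,0,0,0.125],[0,0,0,0.125],[0,0,0,0.125],[0,0,0,0.125]]}}

```text
time: 9.43
position: [0.1325, 0.5685, 0.2999]
ee_rot: [3.13, 0.01, -2.665]
contact_force: [-0.2, -0.1, 0.5]
finger_gap: 0.0598
grasp_force: 0.0
```

```bash
cat >> h.py <<'E'
from scipy.spatial.transform import Rotation as Ro
def to(target,yaw=None,s=None):
    s=s or ctrl.get_state();R=Ro.from_euler("xyz",s["ee_rot"]).as_matrix()
    return np.round(R.T@(np.array(target)-s["position"]),4).tolist(),None if yaw is None else round(float((s["ee_rot"][2]-yaw+np.pi)%(2*np.pi)-np.pi),4)
E
python3 st.py; python3 -c "
from h import *
print(to((.499,.2124,.30),.4053-np.pi))"
```

```text
[ 1.3420e+00  2.5530e-01 -1.2500e-02  1.2875e+00 -4.0000e-04  8.6560e-01] pitch -0.015525626643523527 [0.13248184 0.56847844 0.29992563] [ 3.13002395  0.01036188 -2.66518872]
([-0.1624, -0.4845, -0.004], 0.0711)
```

Request:
{"api": "send_rows", "payload": {"commands": [[0,0,0,0.071],[-0.014,-0.0337,0,0],[-0.014,-0.0337,0,0],[-0.014,-0.0337,0,0],[-0.014,-0.0337,0,0],[-0.014,-0.0337,0,0],[-0.014,-0.0337,0,0],[-0.014,-0.0337,0,0]]}}

```text
time: 10.1
position: [0.3176, 0.3902, 0.2981]
ee_rot: [3.129, 0.01, -2.73]
contact_force: [0.1, 1.4, -0.3]
finger_gap: 0.0598
grasp_force: 0.0
```

Request:
{"api": "send_rows", "payload": {"commands": [[-0.014,-0.0337,0,0],[-0.014,-0.0337,0,0],[-0.014,-0.0337,0,0],[-0.014,-0.0337,0,0],[-0.014,-0.0337,0,0],[-0.014,-0.0337,0,0],[-0.014,-0.0337,0,0],[0,0,0,0]]}}

```text
time: 10.77
position: [0.5046, 0.2105, 0.2955]
ee_rot: [3.131, 0.01, -2.736]
contact_force: [-0.4, 0.7, 0.2]
finger_gap: 0.0599
grasp_force: 0.0
```

```bash
python3 st.py; python3 -c "
from h import *
print(to((.499,.2124,.182),.4053-np.pi))"
```

```text
[ 0.3894  0.1899 -0.1047  1.266   0.0103 -0.0164] pitch -0.01011207091494204 [0.50455927 0.21054518 0.29551144] [ 3.1314464   0.01027961 -2.73578072]
([0.0055, 0.0027, 0.1135], 0.0005)
```

Request:
{"api": "send_rows", "payload": {"commands": [[0.005,0.003,0,0],[0,0,0.028,0],[0,0,0.028,0],[0,0,0.028,0],[0,0,0.028,0],[0,0,0,0]]}}

```text
time: 11.27
position: [0.4907, 0.217, 0.179]
ee_rot: [3.128, 0.001, -2.728]
contact_force: [-0.5, 0.2, -0.2]
finger_gap: 0.0596
grasp_force: 0.0
```

Request:
{"api": "send_rows", "payload": {"commands": [[0,0,0,0],[0,0,0,0],[0,0,0,0],[0,0,0,0],[0,0,0,0],[0,0,0,0]], "jaw": 1, "newtons": 20}}

```text
time: 11.77
position: [0.4967, 0.218, 0.1864]
ee_rot: [3.129, 0.013, -2.73]
contact_force: [-0.8, -0.7, 6.4]
finger_gap: 0.0113
grasp_force: 20.8
```

```bash
python3 st.py; python3 -c "
from h import *
print(to((.5449,.1058,.182)))"
```

```text
[ 0.4061  0.23   -0.3069  1.0206  0.0131 -0.0058] pitch -0.013377271430458304 [0.49665604 0.21802825 0.18636134] [ 3.12859211  0.0134528  -2.72965767]
([0.0008, -0.1222, 0.0028], None)
```

Request:
{"api": "send_rows", "payload": {"commands": [[0,-0.014,0,0],[0,-0.014,0,0],[0,-0.014,0,0],[0,-0.014,0,0],[0,-0.014,0,0],[0,-0.014,0,0],[0,-0.014,0,0],[0,-0.014,0,0]]}}

```text
time: 12.43
position: [0.541, 0.1145, 0.1862]
ee_rot: [3.129, 0.013, -2.73]
contact_force: [-8.5, -1.1, 20.1]
finger_gap: 0.0111
grasp_force: 22.1
```

Request:
{"api": "send_rows", "payload": {"commands": [[0,-0.004,0,0],[0,-0.004,0,0],[0,0,0,0],[0,0,0,0]]}}

```text
time: 12.77
position: [0.5444, 0.1066, 0.1863]
ee_rot: [3.131, 0.013, -2.731]
contact_force: [-7.7, -3.7, 19.4]
finger_gap: 0.0113
grasp_force: 22.0
```

```bash
python3 st.py; python3 -c "
from h import *
print(to((.5449,.1058,.182)))"
```

```text
[ 0.1858  0.2549 -0.2746  1.0312  0.0134 -0.225 ] pitch -0.010066347744386306 [0.54439143 0.10659468 0.1862712 ] [ 3.13078983  0.01279919 -2.73075254]
([-0.0001, -0.001, 0.0043], None)
```

Request:
{"api": "send_rows", "payload": {"commands": [[0,-0.003,-0.002,0],[0,-0.002,0,0],[0,0,0,0]]}}

```text
time: 13.02
position: [0.5447, 0.1059, 0.1863]
ee_rot: [3.121, 0.012, -2.728]
contact_force: [-8.0, 10.1, 9.2]
finger_gap: 0.0114
grasp_force: 21.4
```

Request:
{"api": "send_rows", "payload": {"commands": [[0,-0.003,0,0],[0,0,0,0]]}}

```text
time: 13.18
position: [0.5447, 0.1057, 0.1863]
ee_rot: [3.115, 0.012, -2.726]
contact_force: [-11.5, 18.0, 10.1]
finger_gap: 0.0109
grasp_force: 22.2
```

Request:
{"api": "send_rows", "payload": {"commands": [[0,0.004,0,0],[0,0,0,0],[0,0,0,0],[0,0,0,0]], "jaw": 0.3}}

```text
time: 13.52
position: [0.5456, 0.1036, 0.1849]
ee_rot: [3.129, 0.011, -2.73]
contact_force: [-0.7, -0.0, -0.4]
finger_gap: 0.0591
grasp_force: 0.0
```

Request:
{"api": "send_rows", "payload": {"commands": [[0,0,-0.03,0],[0,0,-0.03,0],[0,0,-0.03,0],[0,0,-0.03,0],[0,0,0,0.125],[0,0,0,0.125],[0,0,0,0.125],[0,0,0,0.125]], "jaw": 0.45}}

```text
time: 14.18
position: [0.545, 0.1015, 0.3049]
ee_rot: [3.126, 0.003, 3.047]
contact_force: [0.2, -0.1, 0.4]
finger_gap: 0.0469
grasp_force: 0.0
```

Request:
{"api": "send_rows", "payload": {"commands": [[0,0,0,0.125],[0,0,0,0.125],[0,0,0,0.125],[0,0,0,0.125],[0,0,0,0.125],[0,0,0,0.125],[0,0,0,0.125],[0,0,0,0.125]]}}

```text
time: 14.85
position: [0.5449, 0.1014, 0.3045]
ee_rot: [3.131, -0.012, 2.047]
contact_force: [0.2, -0.4, -0.1]
finger_gap: 0.047
grasp_force: 0.0
```

```bash
python3 st.py; python3 -c "
from h import *
print(to((.3875,-.3617,.20),1.976))"
```

```text
[ 0.1759  0.2053 -0.0655  1.2932  0.0145  1.2708] pitch -0.006752485055329771 [0.54492717 0.10143228 0.30453542] [ 3.13085085 -0.01187217  2.04679405]
([-0.3407, -0.3532, 0.0967], 0.0708)
```

Request:
{"api": "send_rows", "payload": {"commands": [[0,0,0,0.071],[-0.0243,-0.0218,0,0],[-0.0243,-0.0218,0,0],[-0.0243,-0.0218,0,0],[-0.0243,-0.0218,0,0],[-0.0243,-0.0218,0,0],[-0.0243,-0.0218,0,0],[-0.0243,-0.0218,0,0]]}}

```text
time: 15.52
position: [0.4723, -0.1168, 0.301]
ee_rot: [3.131, -0.012, 1.982]
contact_force: [0.8, -0.3, 0.1]
finger_gap: 0.0471
grasp_force: 0.0
```

Request:
{"api": "send_rows", "payload": {"commands": [[-0.0243,-0.0218,0,0],[-0.0243,-0.0218,0,0],[-0.0243,-0.0218,0,0],[-0.0243,-0.0218,0,0],[-0.0243,-0.0218,0,0],[-0.0243,-0.0218,0.02,0],[-0.0243,-0.0218,0.02,0],[-0.0243,-0.0218,0.02,0]]}}

```text
time: 16.18
position: [0.3904, -0.3642, 0.2364]
ee_rot: [3.131, -0.011, 1.982]
contact_force: [0.0, 0.3, 0.8]
finger_gap: 0.047
grasp_force: 0.0
```

Request:
{"api": "send_rows", "payload": {"commands": [[0,0,0.02,0],[0,0,0.02,0],[0,0,0,0]]}}

```text
time: 16.43
position: [0.3888, -0.3607, 0.1927]
ee_rot: [3.134, -0.019, 1.981]
contact_force: [-0.1, 1.0, -0.7]
finger_gap: 0.0471
grasp_force: 0.0
```

```bash
python3 st.py; python3 -c "
from h import *
print(to((.3875,-.3617,.12),1.976))
im=ctrl.capture('top');ims=ctrl.capture('side')
a=cv2.resize(im[130:300,270:440],(400,400),interpolation=cv2.INTER_CUBIC)
b=cv2.resize(ims[200:340,150:290],(400,400),interpolation=cv2.INTER_CUBIC)
cv2.imwrite('pics/g1.png',np.hstack([a,b]))"
```

```text
[-0.7561  0.2261 -0.2968  1.0623  0.014   0.405 ] pitch 0.014301372343554775 [ 0.38881688 -0.36065593  0.19269121] [ 3.1343224  -0.01867626  1.98050266]
([-0.0018, -0.0022, 0.0727], 0.0045)
```

View pics/g1.png

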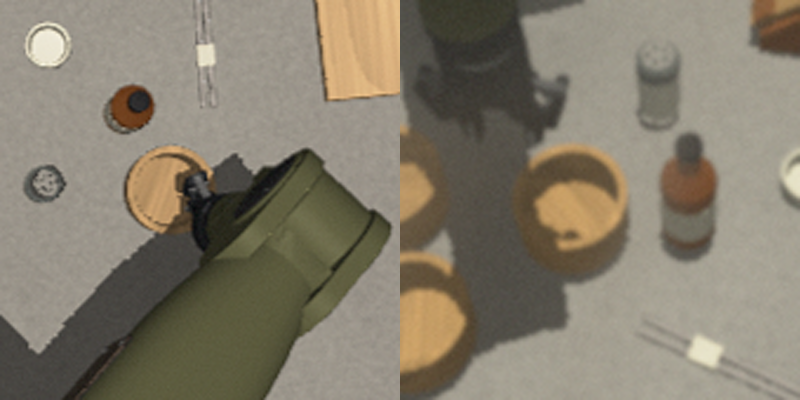

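The left (top) view shows the jaws above the near-right rim of the tub at about (195,195). The tub and its neighbours have not moved. I'll descend with one finger inside.

Request:
{"api": "send_rows", "payload": {"commands": [[-0.002,-0.002,0.02,0],[0,0,0.025,0],[0,0,0.025,0],[0,0,0.025,0],[0,0,0.02,0],[0,0,0.012,0],[0,0,0.008,0],[0,0,0,0]]}}

```text
time: 17.2
position: [0.3911, -0.3616, 0.0615]
ee_rot: [3.132, -0.013, 1.983]
contact_force: [-0.2, 0.5, -0.1]
finger_gap: 0.0469
grasp_force: 0.0
```

```bash
python3 st.py; python3 -c "
from h import *
print(to((.3875,-.3617,.055),1.976))"
```

```text
[-0.7545  0.348  -0.4635  0.7674  0.0141  0.4036] pitch 0.008214667233818584 [ 0.39114476 -0.36164953  0.06151947] [ 3.13180905 -0.01311077  1.98344337]
([0.0013, -0.0034, 0.0065], 0.0074)
```

Request:
{"api": "send_rows", "payload": {"commands": [[0,-0.0035,0.007,0.007],[0,0,0,0]]}}

```text
time: 17.37
position: [0.3878, -0.3637, 0.055]
ee_rot: [3.132, -0.012, 1.975]
contact_force: [-0.3, -0.6, -0.9]
finger_gap: 0.0469
grasp_force: 0.0
```

Request:
{"api": "send_rows", "payload": {"commands": [[0,0,0,0],[0,0,0,0],[0,0,0,0],[0,0,0,0],[0,0,0,0],[0,0,0,0],[0,0,0,0]], "jaw": 1, "newtons": 60}}

```text
time: 17.95
position: [0.3882, -0.363, 0.0555]
ee_rot: [3.13, -0.013, 1.976]
contact_force: [-1.5, 2.4, 4.7]
finger_gap: 0.0111
grasp_force: 55.5
```

Request:
{"api": "send_rows", "payload": {"commands": [[0,0,-0.01,0],[0,0,-0.02,0],[0,0,-0.02,0],[0,0,0,0]]}}

```text
time: 18.28
position: [0.3891, -0.3657, 0.1085]
ee_rot: [3.13, -0.008, 1.976]
contact_force: [1.4, -0.0, -2.2]
finger_gap: 0.0115
grasp_force: 63.1
```

```bash
python3 st.py; python3 -c "
from h import *
im=ctrl.capture('top');ims=ctrl.capture('side')
a=cv2.resize(im[130:300,270:440],(400,400),interpolation=cv2.INTER_CUBIC)
b=cv2.resize(ims[200:340,150:290],(400,400),interpolation=cv2.INTER_CUBIC)
cv2.imwrite('pics/g2.png',np.hstack([a,b]))"
```

```text
[-0.7625  0.2941 -0.415   0.8643  0.0137  0.4036] pitch 0.0025744467420514283 [ 0.38910379 -0.36574522  0.10846357] [ 3.12999641 -0.00775161  1.97552733]
```

View pics/g2.png

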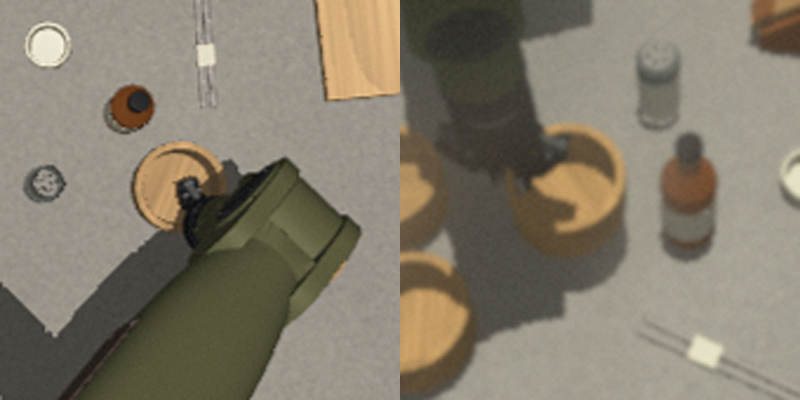

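The tub is held level and lifted clear. The left view shows it shifted with the jaw at (190,190), and its neighbours are untouched.

Request:
{"api": "send_rows", "payload": {"commands": [[0,0,-0.03,0],[0,0,-0.03,0],[0,0,-0.03,0],[0,0,-0.03,0],[0,0,-0.03,0],[0,0,-0.03,0],[0,0,-0.03,0],[0,0,-0.015,0]]}}

```text
time: 19.05
position: [0.3869, -0.3679, 0.3318]
ee_rot: [3.131, -0.011, 1.976]
contact_force: [0.1, -0.9, -3.4]
finger_gap: 0.0111
grasp_force: 63.8
```

Request:
{"api": "send_rows", "payload": {"commands": [[0.015,0.008,0,0],[0.0283,0.0157,0,0],[0.0283,0.0157,0,0],[0.0283,0.0157,0,0],[0.0283,0.0157,0,0],[0.0283,0.0157,0,0],[0.0283,0.0157,0,0],[0.0283,0.0157,0,0]]}}

```text
time: 19.72
position: [0.4102, -0.1236, 0.332]
ee_rot: [3.134, -0.014, 1.975]
contact_force: [-0.2, 0.4, -3.4]
finger_gap: 0.0111
grasp_force: 63.8
```

Request:
{"api": "send_rows", "payload": {"commands": [[0.0283,0.0157,0,0],[0.0283,0.0157,0,0],[0.0283,0.0157,0,0],[0.0283,0.0157,0,0],[0.0283,0.0157,0,0],[0.0283,0.0157,0,0],[0.0283,0.0157,0,0],[0.015,0.008,0,0]]}}

```text
time: 20.38
position: [0.4348, 0.12, 0.3358]
ee_rot: [3.134, -0.015, 1.978]
contact_force: [0.1, -0.3, -3.9]
finger_gap: 0.011
grasp_force: 63.8
```

```bash
python3 st.py; python3 -c "
from h import *
print(to((.4622,.3418,.325),1.976))"
```

```text
[ 0.2585  0.0038 -0.2214  1.3399  0.0156  1.4221] pitch -0.00565123026736436 [0.43482677 0.12001991 0.33581152] [ 3.13368643 -0.01463     1.97806226]
([0.1926, 0.1129, 0.0145], 0.0021)
```

Request:
{"api": "send_rows", "payload": {"commands": [[0.026,0.015,0,0],[0.026,0.015,0,0],[0.026,0.015,0,0],[0.026,0.015,0,0],[0.026,0.015,0,0],[0.026,0.015,0,0],[0.026,0.015,0,0],[0.01,0.008,0,0]]}}

```text
time: 21.05
position: [0.463, 0.3412, 0.3387]
ee_rot: [3.134, -0.014, 1.978]
contact_force: [0.3, -0.5, -4.1]
finger_gap: 0.0114
grasp_force: 63.8
```

Request:
{"api": "send_rows", "payload": {"commands": [[0,0,0,0],[0,0,0,0]]}}

```text
time: 21.22
position: [0.4632, 0.3379, 0.3392]
ee_rot: [3.135, -0.012, 1.977]
contact_force: [-0.1, -1.0, -3.2]
finger_gap: 0.0114
grasp_force: 63.8
```

```bash
python3 st.py; python3 -c "
from h import *
print(to((.4622,.3418,.09),1.976))
im=ctrl.capture('top');ims=ctrl.capture('side')
a=cv2.resize(im[70:270,40:260],(440,400),interpolation=cv2.INTER_CUBIC)
b=cv2.resize(ims[60:225,250:390],(340,400),interpolation=cv2.INTER_CUBIC)
cv2.imwrite('pics/g3.png',np.hstack([a,b]))"
```

```text
[0.6249 0.2364 0.0512 1.3765 0.01   1.7899] pitch -0.009072368980751033 [0.46315273 0.33792504 0.339182  ] [ 3.13490629 -0.01171516  1.97668173]
([0.001, -0.001, 0.2492], 0.0007)
```

View pics/g3.png

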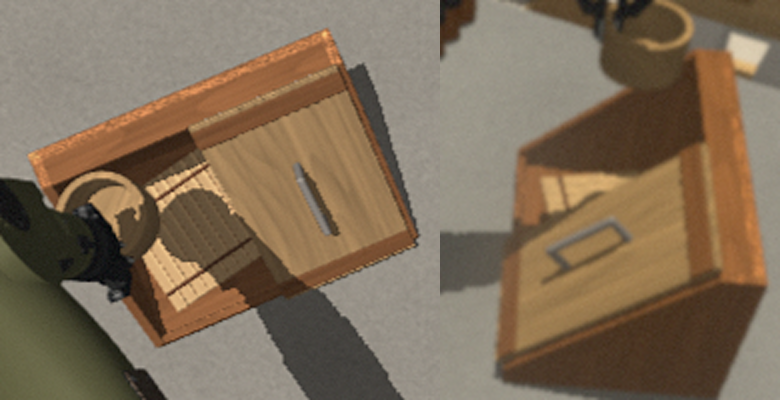

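The door is fully right and the mat half is open. The tub hangs level with its rim centre at full-image top (93.5,178) and side (335.6,71.5). I'll check its place by triangulation.

```bash
python3 -c "
from h import *
v=np.load('cab.npy');p,e=tri((93.5,178.),(335.6,71.5));c,s=np.cos(v[2]),np.sin(v[2]);d=p[:2]-v[:2]
print(p,e,'cab',c*d[0]+s*d[1],-s*d[0]+c*d[1])
st=ctrl.get_state();d=np.array(st['position'][:2])-v[:2];print('tcp cab',c*d[0]+s*d[1],-s*d[0]+c*d[1])"
```

```text
[0.5146477  0.35375786 0.34377666] 0.7640990133372156 cab -0.0020607740298278082 0.1323257193571715
tcp cab -0.055884515000973835 0.13710501838696598
```

Request:
{"api": "send_rows", "payload": {"commands": [[0.003,0,0.02,0],[0,0,0.03,0],[0,0,0.03,0],[0,0,0.03,0],[0,0,0.03,0],[0,0,0.03,0],[0,0,0.03,0],[0,0,0.01,0]]}}

```text
time: 21.98
position: [0.4609, 0.3409, 0.1269]
ee_rot: [3.138, -0.011, 1.974]
contact_force: [-1.7, -1.5, -4.2]
finger_gap: 0.0115
grasp_force: 63.8
```

Request:
{"api": "send_rows", "payload": {"commands": [[0,0,0,0],[0,0,0,0]]}}

```text
time: 22.15
position: [0.4635, 0.3435, 0.1318]
ee_rot: [3.132, -0.013, 1.975]
contact_force: [0.1, 0.6, -2.7]
finger_gap: 0.0111
grasp_force: 63.9
```

```bash
python3 st.py; python3 -c "
from h import *
v=np.load('cab.npy');print(to(c2w(v,[-.055,.14,.0715])[0],1.976))"
```

```text
[ 0.6322  0.3344 -0.2987  0.9254  0.0102  1.7992] pitch -0.012321799466569194 [0.46351781 0.34345027 0.1317996 ] [ 3.13190383 -0.01274505  1.97473174]
([-0.0038, -0.0025, 0.0602], -0.0013)
```

Request:
{"api": "send_rows", "payload": {"commands": [[-0.004,-0.002,0.012,0],[0,0,0.014,0],[0,0,0.014,0],[0,0,0.008,0],[0,0,0.004,0],[0,0,0.003,0],[0,0,0,0],[0,0,0,0]]}}

```text
time: 22.82
position: [0.4638, 0.3409, 0.0769]
ee_rot: [3.13, -0.013, 1.976]
contact_force: [0.3, 0.1, -3.8]
finger_gap: 0.0111
grasp_force: 63.8
```

Request:
{"api": "send_rows", "payload": {"commands": [[0,0,0.003,0],[0,0,0,0]]}}

```text
time: 22.98
position: [0.4635, 0.3407, 0.0732]
ee_rot: [3.131, -0.013, 1.976]
contact_force: [-0.8, 0.0, -2.5]
finger_gap: 0.0117
grasp_force: 63.8
```

Request:
{"api": "send_rows", "payload": {"commands": [[0,0,0.0015,0],[0,0,0.0015,0],[0,0,0,0]]}}

```text
time: 23.23
position: [0.463, 0.3408, 0.0708]
ee_rot: [3.132, -0.013, 1.976]
contact_force: [-4.5, -1.4, 6.3]
finger_gap: 0.0115
grasp_force: 66.3
```

Request:
{"api": "send_rows", "payload": {"commands": [[0,0,0.0015,0],[0,0,0,0]]}}

```text
time: 23.4
position: [0.4629, 0.3409, 0.0705]
ee_rot: [3.131, -0.014, 1.976]
contact_force: [-8.6, -4.4, 15.5]
finger_gap: 0.0116
grasp_force: 67.8
```

Request:
{"api": "send_rows", "payload": {"commands": [[0,0,-0.001,0],[0,0,0,0],[0,0,0,0],[0,0,0,0],[0,0,0,0]], "jaw": 0.5}}

```text
time: 23.82
position: [0.4635, 0.3407, 0.0694]
ee_rot: [3.132, -0.013, 1.976]
contact_force: [-0.3, -0.9, -0.9]
finger_gap: 0.0424
grasp_force: 0.0
```

Request:
{"api": "send_rows", "payload": {"commands": [[0,0,-0.01,0],[0,0,-0.02,0],[0,0,-0.035,0],[0,0,-0.035,0],[0,0,-0.035,0],[0,0,-0.035,0],[0,0,-0.035,0],[0,0,-0.035,0]]}}

```text
time: 24.48
position: [0.462, 0.3365, 0.3121]
ee_rot: [3.131, -0.013, 1.976]
contact_force: [0.2, -0.0, -0.3]
finger_gap: 0.0429
grasp_force: 0.0
```

Request:
{"api": "send_rows", "payload": {"commands": [[-0.02,-0.01,0,0],[-0.0332,-0.0156,0,0],[-0.0332,-0.0156,0,0],[-0.0332,-0.0156,0,0],[-0.0332,-0.0156,0,0],[-0.0332,-0.0156,0,0],[-0.0332,-0.0156,0,0],[-0.0332,-0.0156,0,0]], "jaw": 0}}

```text
time: 25.15
position: [0.4517, 0.0563, 0.3058]
ee_rot: [3.131, -0.013, 1.976]
contact_force: [0.4, -0.6, 0.7]
finger_gap: 0.0853
grasp_force: 0.0
```

Request:
{"api": "send_rows", "payload": {"commands": [[-0.0332,-0.0156,0,0],[-0.0332,-0.0156,0,0],[-0.0332,-0.0156,0,0],[-0.0332,-0.0156,0,0],[-0.0332,-0.0156,0,0],[-0.0332,-0.0156,0.02,0],[-0.01,-0.005,0.02,0],[0,0,0,0]]}}

```text
time: 25.82
position: [0.4421, -0.1744, 0.2587]
ee_rot: [3.135, -0.015, 1.971]
contact_force: [-0.2, 0.1, -0.6]
finger_gap: 0.0852
grasp_force: 0.0
```

```bash
python3 st.py; python3 -c "
from h import *
print(to((.446,-.172,.14),1.976))
im=ctrl.capture('top');ims=ctrl.capture('side')
a=cv2.resize(im[70:270,40:260],(440,400),interpolation=cv2.INTER_CUBIC)
b=cv2.resize(ims[60:225,250:390],(340,400),interpolation=cv2.INTER_CUBIC)
cv2.imwrite('pics/g4.png',np.hstack([a,b]))"
```

```text
[-0.3859  0.081  -0.3148  1.1815  0.0154  0.7844] pitch 0.006463912128181537 [ 0.44208738 -0.17444028  0.25866003] [ 3.13526448 -0.01544656  1.97130925]
([-0.0011, 0.0038, 0.1187], -0.0047)
```

View pics/g4.png

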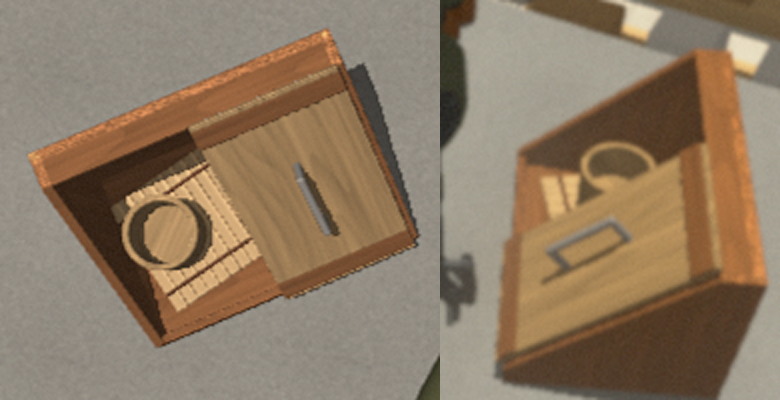

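The tub stands upright on the mat near the left wall, with its rim centre at top crop (167,231). Free mat remains to its right. Now I'll take the shaker.

Request:
{"api": "send_rows", "payload": {"commands": [[-0.001,0.004,0.02,0],[0,0,0.03,0],[0,0,0.03,0],[0,0,0.02,0],[0,0,0.01,0],[0,0,0,0]]}}

```text
time: 26.42
position: [0.448, -0.1686, 0.1507]
ee_rot: [3.133, -0.015, 1.978]
contact_force: [-0.1, 0.1, -0.3]
finger_gap: 0.0857
grasp_force: 0.0
```

```bash
python3 -c "
from h import *
print(to((.446,-.172,.072),1.976))
v=np.load('cab.npy');p,e=tri((123.5,185.7),(323.3,129.3));print(p,e)
p=least_squares(lambda p:proj('top',[*p,.085])[0]-(123.5,185.7),[.5,.3]).x;c,s=np.cos(v[2]),np.sin(v[2]);d=p[:2]-v[:2]
print('cab',c*d[0]+s*d[1],-s*d[0]+c*d[1])"
```

```text
([-0.0035, -0.0039, 0.0786], 0.0015)
[0.51427711 0.34830401 0.0915388 ] 1.0591675221562014
cab -0.006107289740199445 0.1289669607841881
```

```bash
cat > rim.py <<'E'
from h import *
def rim(im,c0,r,R=8):
    g=cv2.GaussianBlur(cv2.cvtColor(im,cv2.COLOR_BGR2GRAY),(0,0),.7).astype(np.float32)
    gx=cv2.Sobel(g,cv2.CV_32F,1,0);gy=cv2.Sobel(g,cv2.CV_32F,0,1)
    a=np.linspace(0,2*np.pi,180,endpoint=False);ca,sa=np.cos(a),np.sin(a);best=[]
    for dx in np.arange(-R,R+.1,.25):
        for dy in np.arange(-R,R+.1,.25):
            s=0
            for rr in(r,r*5/6):
                mx=(c0[0]+dx+rr*ca).astype(np.float32);my=(c0[1]+dy+rr*sa).astype(np.float32)
                G=cv2.remap(gx,mx,my,1).ravel()*ca+cv2.remap(gy,mx,my,1).ravel()*sa
                s+=np.minimum(np.abs(G),120).mean()
            best.append((s,c0[0]+dx,c0[1]+dy))
    best.sort(reverse=True);return np.round(best[:3],2)
E
python3 - <<'E'
from rim import *
v=np.load('cab.npy');c,s=np.cos(v[2]),np.sin(v[2])
print("start",rim(cv2.imread("pics/top0.png"),(341.7,210.5),19.0))
im=ctrl.capture("top");b=rim(im,(123,185.5),19.2);print(b)
p=least_squares(lambda p:proj('top',[*p,.085])[0]-b[0,1:],[.5,.3]).x;d=p[:2]-v[:2];print(p,'cab',c*d[0]+s*d[1],-s*d[0]+c*d[1])
print("expected px for cab(0,.1395)",proj("top",c2w(v,[0,.1395,.085])))
E
```

```text
start [[178.48 339.7  210.75]
 [177.86 339.7  211.  ]
 [177.16 339.45 210.75]]
[[195.46 120.75 186.25]
 [194.95 120.75 186.  ]
 [193.77 120.5  186.25]]
[0.51051121 0.3576925 ] cab -0.004310793951109192 0.1375725680530546
expected px for cab(0,.1395) [[119.66035212 185.23060529]]
```

```bash
python3 - <<'E'
from rim import *
im=cv2.imread("pics/top0.png")
g=cv2.GaussianBlur(cv2.cvtColor(im,cv2.COLOR_BGR2GRAY),(0,0),.6).astype(np.float32)
gx=cv2.Sobel(g,cv2.CV_32F,1,0);gy=cv2.Sobel(g,cv2.CV_32F,0,1);a=np.linspace(0,2*np.pi,90,endpoint=False);ca,sa=np.cos(a),np.sin(a)
L=[]
for r in(7.4,7.9,8.3):
  for x in np.arange(285,294,.25):
    for y in np.arange(202,213,.25):
      mx=(x+r*ca).astype(np.float32);my=(y+r*sa).astype(np.float32)
      L.append((np.minimum(np.abs(cv2.remap(gx,mx,my,1).ravel()*ca+cv2.remap(gy,mx,my,1).ravel()*sa),120).mean(),r,x,y))
L.sort(reverse=True);print(np.round(L[:6],2))
for z,px in((.103,(290,207)),(.103,L[0][2:])):
    print(least_squares(lambda p:np.r_[proj('top',[*p,z])[0]-px],[.44,-.17]).x, least_squares(lambda p:np.r_[proj('side',[*p,.105])[0]-(239.7,220.3)],[.44,-.17]).x)
c=im[196:222,278:302]
print(cv2.cvtColor(c,cv2.COLOR_BGR2GRAY)[::2])
E
```

```text
[[120.     8.3  288.5  208.  ]
 [119.94   8.3  288.5  208.25]
 [119.94   8.3  288.5  207.75]
 [119.7    8.3  288.25 207.75]
 [119.65   8.3  288.25 207.5 ]
 [119.63   8.3  288.25 208.  ]]
[ 0.44565837 -0.17240558] [ 0.44741322 -0.17253857]
[ 0.44255891 -0.16776892] [ 0.44741322 -0.17253857]
[[142 141 139 135 136 141 136 140 140 137 141 140 141 139 143 143 147 147
  141 138 141 141 139 141]
 [140 140 136 139 140 142 142 142 145 144 144 143 142 141 138 138 139 143
  141 139 141 140 144 142]
 [138 140 140 137 142 144 144 147 126 120 119 101  82  84  85 123 145 144
  140 139 143 143 142 140]
 [142 139 140 142 134 110  94  78  68 115 133 126 102  81  80  69  75 132
  148 142 141 135 139 138]
 [139 138 141 118  92  78  65  53 116 143 120 129 109  77 117 105  81  67
  117 144 140 143 139 137]
 [140 140 118  92  81  66  92  94 123 108 115 138 142 142 145 106  72  69
   59 120 141 136 140 141]
 [138 131  98  84  76  61 120 143 146 144 144 147 141 112 127 141 111 100
   80  56 117 143 136 137]
 [140 126  87  80  83  66  61  91 105 125  88  83 128 107 121 136  99  65
   58 119 142 140 141 137]
 [143 143 122  88  82  83  71  61  80  86 125 141 138 145 132 102  69 110
  143 141 139 138 136 139]
 [138 139 141 138 110  79  86  89  83  77  75  78  77  76  71 113 132 139
  140 142 138 136 135 136]
 [140 138 136 135 140 140 130 126 122 120 130 132 132 129 136 136 137 138
  136 139 142 137 137 136]
 [142 141 142 141 139 137 141 138 141 143 143 141 141 138 136 136 135 137
  138 136 137 138 140 142]
 [139 139 138 135 134 135 135 136 136 137 138 138 138 139 137 140 143 139
  136 135 141 140 141 139]]
```

```bash
python3 -c "
from h import *
print(to((.444,-.1665,.078),1.976))"
```

```text
([0.0034, -0.0042, 0.0741], 0.0013)
```

Request:
{"api": "send_rows", "payload": {"commands": [[0.003,-0.004,0,0],[0,0,0.02,0],[0,0,0.02,0],[0,0,0.02,0],[0,0,0.008,0],[0,0,0,0],[0,0,0,0]]}}

```text
time: 27.05
position: [0.4446, -0.168, 0.0846]
ee_rot: [3.131, -0.012, 1.976]
contact_force: [0.1, 0.4, 0.7]
finger_gap: 0.0852
grasp_force: 0.0
```

Request:
{"api": "send_rows", "payload": {"commands": [[0,0,0,0],[0,0,0,0],[0,0,0,0],[0,0,0,0],[0,0,0,0],[0,0,0,0],[0,0,0,0]], "jaw": 1, "newtons": 40}}

```text
time: 27.63
position: [0.4448, -0.1682, 0.0847]
ee_rot: [3.131, -0.011, 1.976]
contact_force: [-1.1, -0.5, 6.9]
finger_gap: 0.0478
grasp_force: 40.5
```

```bash
python3 st.py
```

```text
[-0.372   0.22   -0.5791  0.7717  0.0159  0.7941] pitch 9.112904889385653e-05 [ 0.44482187 -0.16824545  0.0846916 ] [ 3.13051359 -0.01140262  1.97553983]
```

Request:
{"api": "send_rows", "payload": {"commands": [[0,0,-0.015,0],[0,0,-0.03,0],[0,0,-0.035,0],[0,0,-0.035,0],[0,0,-0.035,0],[0,0,-0.035,0],[0,0,-0.035,0],[0,0,-0.035,0]]}}

```text
time: 28.3
position: [0.4426, -0.1717, 0.3406]
ee_rot: [3.131, -0.012, 1.976]
contact_force: [1.5, -0.7, -1.4]
finger_gap: 0.0476
grasp_force: 41.8
```

```bash
python3 st.py; python3 -c "
from h import *
v=np.load('cab.npy');print(to(c2w(v,[-.02,.052,.345])[0],1.976))"
```

```text
[-0.3806  0.0548 -0.1579  1.3596  0.0161  0.7854] pitch 0.0015183895921144774 [ 0.44259399 -0.17165332  0.34061389] [ 3.13124574 -0.01249265  1.97570176]
([0.3742, 0.2553, 0.0029], -0.0003)
```

Request:
{"api": "send_rows", "payload": {"commands": [[0.015,0.01,0,0],[0.028,0.019,0,0],[0.028,0.019,0,0],[0.028,0.019,0,0],[0.028,0.019,0,0],[0.028,0.019,0,0],[0.028,0.019,0,0],[0.028,0.019,0,0]]}}

```text
time: 28.97
position: [0.4912, 0.0801, 0.343]
ee_rot: [3.131, -0.013, 1.976]
contact_force: [0.4, 0.0, -1.5]
finger_gap: 0.0477
grasp_force: 41.8
```

Request:
{"api": "send_rows", "payload": {"commands": [[0.028,0.019,0,0],[0.028,0.019,0,0],[0.028,0.019,0,0],[0.028,0.019,0,0],[0.028,0.019,0,0],[0.018,0.013,0,0],[0,0,0,0],[0,0,0,0]]}}

```text
time: 29.63
position: [0.5282, 0.2671, 0.3453]
ee_rot: [3.133, -0.013, 1.978]
contact_force: [0.0, -0.1, -0.9]
finger_gap: 0.0482
grasp_force: 41.8
```

```bash
python3 st.py; python3 -c "
from h import *
v=np.load('cab.npy');print(to(c2w(v,[-.02,.052,.20])[0],1.976))"
```

```text
[0.4618 0.2725 0.1115 1.4001 0.012  1.6258] pitch -0.00965094094518748 [0.52817012 0.26707057 0.34526489] [ 3.13261678 -0.01254417  1.97774939]
([0.0028, 0.0025, 0.1453], 0.0017)
```

Request:
{"api": "send_rows", "payload": {"commands": [[0.003,0.002,0.02,0],[0,0,0.025,0],[0,0,0.025,0],[0,0,0.025,0],[0,0,0.025,0],[0,0,0.02,0],[0,0,0,0],[0,0,0,0]]}}

```text
time: 30.3
position: [0.5288, 0.2704, 0.2054]
ee_rot: [3.134, -0.012, 1.974]
contact_force: [-0.5, 0.2, -0.5]
finger_gap: 0.0477
grasp_force: 41.8
```

```bash
python3 st.py; python3 -c "
from h import *
v=np.load('cab.npy');print(to(c2w(v,[-.02,.052,.1])[0],1.976))"
```

```text
[ 0.4663  0.3159 -0.1473  1.0994  0.012   1.6336] pitch -0.008286787635510384 [0.528812   0.27036581 0.20544611] [ 3.13407517 -0.01249486  1.9743701 ]
([0.0006, 0.0011, 0.1055], -0.0016)
```

Request:
{"api": "send_rows", "payload": {"commands": [[0,0.001,0.015,0],[0,0,0.02,0],[0,0,0.02,0],[0,0,0.02,0],[0,0,0.014,0],[0,0,0.006,0],[0,0,0,0],[0,0,0,0]]}}

```text
time: 30.97
position: [0.5319, 0.2739, 0.1124]
ee_rot: [3.13, -0.013, 1.975]
contact_force: [0.4, -0.0, -0.8]
finger_gap: 0.0479
grasp_force: 41.9
```

```bash
python3 st.py; python3 -c "
from h import *
v=np.load('cab.npy');print(to(c2w(v,[-.02,.052,.1])[0],1.976))"
```

```text
[ 0.4693  0.3881 -0.269   0.9012  0.0122  1.6357] pitch -0.012537257035767801 [0.53188046 0.27394285 0.11238218] [ 3.12986927 -0.01295137  1.97535575]
([-0.0003, -0.0025, 0.0124], -0.0006)
```

Request:
{"api": "send_rows", "payload": {"commands": [[0,-0.002,0.005,0],[0,0,0.003,0],[0,0,0.002,0],[0,0,0,0]]}}

```text
time: 31.3
position: [0.529, 0.2731, 0.1007]
ee_rot: [3.132, -0.013, 1.976]
contact_force: [0.2, 0.4, -1.0]
finger_gap: 0.0477
grasp_force: 41.9
```

Request:
{"api": "send_rows", "payload": {"commands": [[0,0,0.0015,0],[0,0,0.001,0],[0,0,0,0]]}}

```text
time: 31.55
position: [0.5293, 0.2734, 0.0997]
ee_rot: [3.131, -0.013, 1.976]
contact_force: [-3.6, -2.1, 9.6]
finger_gap: 0.0474
grasp_force: 43.0
```

Request:
{"api": "send_rows", "payload": {"commands": [[0,0,0,0],[0,0,0,0],[0,0,0,0],[0,0,0,0],[0,0,0,0]], "jaw": 0.15}}

```text
time: 31.97
position: [0.5291, 0.2732, 0.0981]
ee_rot: [3.132, -0.013, 1.976]
contact_force: [0.0, -0.1, 0.4]
finger_gap: 0.0725
grasp_force: 0.0
```

Request:
{"api": "send_rows", "payload": {"commands": [[0,0,-0.01,0],[0,0,-0.02,0],[0,0,-0.03,0],[0,0,-0.03,0],[0,0,-0.03,0],[0,0,-0.03,0],[0,0,-0.03,0],[0,0,-0.03,0]]}}

```text
time: 32.63
position: [0.528, 0.2697, 0.3106]
ee_rot: [3.131, -0.013, 1.976]
contact_force: [0.8, 0.6, -0.3]
finger_gap: 0.0725
grasp_force: 0.0
```

Request:
{"api": "send_rows", "payload": {"commands": [[-0.02,0,0,-0.125],[-0.02,0,0,-0.125],[-0.02,0,0,-0.125],[-0.02,0,0,-0.125],[0,0,0,-0.125],[0,0,0,-0.125],[0,0,0,-0.125],[0,0,0,-0.125]], "jaw": 0.3}}

```text
time: 33.3
position: [0.5726, 0.2039, 0.3081]
ee_rot: [3.125, 0.002, 2.981]
contact_force: [-0.6, 0.0, -0.2]
finger_gap: 0.06
grasp_force: 0.0
```

```bash
python3 st.py; python3 - <<'E'
from rim import *
v=np.load('cab.npy');print(to((.5447,.1057,.30),.4053-np.pi))
im=ctrl.capture("top");cv2.imwrite("pics/t5.png",im);cv2.imwrite("pics/s5.png",ctrl.capture("side"))
print("tub",rim(im,(120.7,186.2),19.2,3)[0])
print("shaker exp",proj("top",c2w(v,[[-.02,.049,.12],[-.02,.049,.015]])),proj("side",c2w(v,[[-.02,.049,.12],[-.02,.049,.015],[0,.138,.085]])))
c=cv2.cvtColor(im,cv2.COLOR_BGR2GRAY)[180:212:2,136:172];print(c)
E
```

```text
[0.3352 0.3064 0.0735 1.3286 0.0135 0.4955] pitch -0.009310557071674053 [0.57255665 0.20390199 0.30809371] [3.12527364e+00 1.76437210e-03 2.98137145e+00]
([0.0118, -0.1015, 0.0064], -0.5655)
tub [ 16.22 123.7  183.2 ]
shaker exp [[146.00407774 178.78780831]
 [153.76272949 181.61367512]] [[319.65870377 138.04098322]
 [315.57834711 157.79380415]
 [323.104334   128.80870839]]
[[ 80  79  73  74  72  67  68  59  57  54  45  45  37  52 124 118  87  65
   68  86  87  84  98 122 112 127 142 146 146 148 143 134 132 137 137 138]
 [ 81  80  78  75  71  71  67  63  61  57  54  49  44  35  55  83  74  51
   74  92  90  86  80 161 200 151 126 143 145 143 146 145 134 133 135 135]
 [ 82  82  78  77  76  73  71  68  64  61  56  53  49  42  39  45  49  60
   83  88  87  85  81 164 158 101 134 149 140 145 145 147 144 136 131 135]
 [ 85  85  82  78  79  75  73  69  66  66  61  54  50  44  45  40  54  81
   91  87  87  86 140 143  95 148 203 172 133 137 142 146 147 144 137 132]
 [ 85  84  81  80  81  78  75  75  70  67  66  60  55  52  46  39  34  58
   82  85  84  74  73 149 193 198 194 205 181 144 138 
[... 960 characters left out ...]
  79  77  70  69  66  61  57
   55  50  45  40  39  95 180 205 171 136 117 113 115 114 116 118 119 118]
 [ 96  95  93  92  90  87  88  86  84  81  81  80  78  75  73  68  67  62
   56  54  50  41  38  29  72 118 120 117 118 119 120 120 120 117 117 116]
 [ 97  94  94  89  94  90  89  89  86  84  83  83  80  77  76  70  69  65
   59  55  54  47  40  37  35  75 112 123 120 116 118 117 117 117 115 119]
 [ 98  94  95  94  93  90  92  88  86  85  83  84  80  78  76  73  72  68
   66  60  56  53  45  40  38  46 103 120 117 117 121 119 124 124 123 125]
 [100  98  96  95  92  90  91  86  88  87  82  81  81  79  76  75  73  73
   65  64  60  55  48  45  38  35  68 112 126 124 123 124 124 125 119 123]]
```

Request:
{"api": "send_rows", "payload": {"commands": [[0,0,0,-0.125],[0,0,0,-0.125],[0,0,0,-0.125],[0,0,0,-0.125],[0,0,0,-0.065],[0.021,-0.026,0,0],[0.021,-0.026,0,0],[0.021,-0.026,0,0]]}}

```text
time: 34.07
position: [0.5442, 0.1073, 0.3059]
ee_rot: [3.129, 0.01, -2.745]
contact_force: [0.3, -0.9, -0.5]
finger_gap: 0.06
grasp_force: 0.0
```

Request:
{"api": "send_rows", "payload": {"commands": [[0,0,0,0],[0,0,0,0]]}}

```text
time: 34.23
position: [0.5445, 0.1066, 0.3065]
ee_rot: [3.129, 0.011, -2.748]
contact_force: [-0.1, 1.2, -0.3]
finger_gap: 0.0596
grasp_force: 0.0
```

```bash
python3 st.py; python3 - <<'E'
from rim import *
v=np.load('cab.npy');print(to((.5447,.1057,.185),.4053-np.pi))
im=ctrl.capture("top");cv2.imwrite("pics/t6.png",im);im2=ctrl.capture("side");cv2.imwrite("pics/s6.png",im2)
print("tub",rim(im,(120.7,186.2),19.2,4)[0])
print(cv2.cvtColor(im,cv2.COLOR_BGR2GRAY)[164:196:2,134:164])
print(cv2.cvtColor(im2,cv2.COLOR_BGR2GRAY)[126:166:2,304:334])
E
```

```text
[ 0.185   0.2051 -0.0612  1.2968  0.0149 -0.2083] pitch -0.0076744410825839715 [0.54449044 0.10658635 0.3065474 ] [ 3.12864842  0.01058027 -2.74831621]
([0.0014, -0.0025, 0.1215], -0.012)
tub [161.4  120.2  186.95]
[[102  68  74  94  93  91  96  98  97  98  96  96  99 106 111 113 108 110
  107 108 108 105 109 107 103 100  97  94  92  96]
 [113  94  49  74  92  90  90  93  94  97  97  95  95 100  99 106 110 115
  112 110 108 109 107 107 102 102  97  95  91  90]
 [110  97  59  48  77  91  92  91  94  94  96  94  94  97  98 103 104 106
  109 108 108 105 101 100  97  97  95  92  90  89]
 [110 110  73  39  48  77  88  90  91  92  92  93  91  95  92  97  99  97
   99  98  97  99  99  97 100  95  96  94  91  90]
 [110 112  91  55  35  70  87  87  91  89  92  96  92  96  94  96  98 100
   98 100  98 100  98  97  99  99  96  93  95  91]
 [103 104 100  69  37  75  89  91  91  91  91  94  96  93  95  96  96  98
  102  98 102 100 101 100 100  96  94  94  93  91]
 [ 96  98 100  84  52  31  73  91  93  91  94  95  93  95  96  96  96  97
   98  98 102  99  99 100 101  97  96  97  97  96]
 [ 94  92 
[... 2916 characters left out ...]
 91 103 109 118 120 108
   92  99 108 119 129 131 132 134 133 132 132 131]
 [112 105  96  88  82  86  82  85  92  98 108 119 125 127 133 133 132 127
  119 106  94  99 106 122 129 130 130 130 132 134]
 [ 82  84  84  86  88  92 100 119 126 132 132 129 129 128 133 132 133 134
  133 125 107  88  86  99 117 127 133 136 140 138]
 [ 93  95  92  85  81  87 106 128 132 133 131 133 133 132 135 130 126 117
  109 101  90  97 108 119 131 137 140 147 144 142]
 [ 85  82  82  76  84 102 116 124 131 132 134 128 127 120 108  97  90  90
  105 121 134 136 141 137 139 139 139 137 137 139]
 [ 75  81  76  77  79  84  90  97 107 113 108  96  89  86  90  99 113 123
  131 139 133 134 134 129 130 131 133 136 136 137]]
```

Request:
{"api": "send_rows", "payload": {"commands": [[0,-0.035,0,-0.012],[0,-0.035,0,0],[0,-0.035,0,0],[0,-0.035,0,0],[0,-0.035,0,0],[0,-0.035,0,0],[0,0,0,0]]}}

```text
time: 34.92
position: [0.6307, -0.089, 0.3018]
ee_rot: [3.131, 0.009, -2.735]
contact_force: [-1.9, 0.6, -1.6]
finger_gap: 0.0598
grasp_force: 0.0
```

```bash
python3 st.py; python3 - <<'E'
from rim import *
v=np.load('cab.npy');print(to((.5447,.1057,.30),.4053-np.pi))
im=ctrl.capture("top");cv2.imwrite("pics/t7.png",im)
print("tub",rim(im,(120.7,186.2),19.2,4)[0])
c=im[160:204,130:172];h=cv2.cvtColor(c,cv2.COLOR_BGR2HSV)
for r in range(0,44):print(160+r,"".join("#" if s<45 and 1 else "." for s in h[r,:,1]), "".join(chr(48+min(9,x//26)) for x in h[r,:,2]))
E
```

```text
[-0.147   0.3715  0.1499  1.3469  0.014  -0.5532] pitch -0.002285895193216536 [ 0.63070828 -0.08897621  0.30184455] [ 3.13092359  0.00927424 -2.73543144]
([0.0021, 0.2128, 0.0041], 0.0009)
tub [197.54 120.7  186.2 ]
160 .......................................... 644578997788888977875666666666666666666666
161 .......................................... 436888899778888977876666666666666666666666
162 .......................................... 378888889767888888887666666666666666666666
163 .......................................... 897788888977888889887656666666666666656666
164 .......................................... 899888888897788889878765666666666666656666
165 .......................................... 888988888897688888977756666666666666665666
166 .......................................... 888976788888778888898876666666666666665566
167 .......................................... 888887788888977888898787666666666666665566
168 .......................................... 888899788888976788889777666666666666666556
169 .......................................... 555589878888887788888988876
[... 2375 characters left out ...]
........................... 777775222223368888888875437888888788888766
197 .......................................... 777763222233378889888644567888888788888876
198 .......................................... 777642222333688889876436887888888888887655
199 .......................................... 776422222334888888644578888788888887886555
200 .......................................... 764222223379888876434788888778888886666565
201 .......................................... 532222236889878754577788888878888875555666
202 .......................................... 322223478888975436888888888887887655666666
203 .......................................... 222237788888754368888988888887786556666666
```

The shaker stands upright with its cap at (146.5,180.5), where I expected (146,179). The tub is unchanged at (120.7,186.2). Now I'll close the door.

Request:
{"api": "send_rows", "payload": {"commands": [[0.002,0.036,0,0],[0,0.036,0,0],[0,0.036,0,0],[0,0.036,0,0],[0,0.036,0,0],[0,0.033,0,0],[0,0,0,0],[0,0,0,0]]}}

```text
time: 35.63
position: [0.5404, 0.1127, 0.3062]
ee_rot: [3.129, 0.011, -2.726]
contact_force: [-0.3, 0.7, 0.7]
finger_gap: 0.0598
grasp_force: 0.0
```

```bash
python3 -c "
from h import *
print(to((.5447,.1057,.186),.4053-np.pi))"
```

```text
([0.0001, -0.0098, 0.1201], 0.0103)
```

Request:
{"api": "send_rows", "payload": {"commands": [[0,-0.01,0,0.01],[0,0,0.03,0],[0,0,0.03,0],[0,0,0.03,0],[0,0,0.022,0],[0,0,0.006,0],[0,0,0,0]]}}

```text
time: 36.22
position: [0.545, 0.1009, 0.1857]
ee_rot: [3.128, 0.006, -2.743]
contact_force: [-0.0, 0.2, 0.4]
finger_gap: 0.0597
grasp_force: 0.0
```

Request:
{"api": "send_rows", "payload": {"commands": [[0,0,0,0],[0,0,0,0],[0,0,0,0],[0,0,0,0],[0,0,0,0],[0,0,0,0]], "jaw": 1, "newtons": 20}}

```text
time: 36.72
position: [0.5456, 0.1061, 0.1896]
ee_rot: [3.121, 0.014, -2.738]
contact_force: [-6.6, 11.7, 6.9]
finger_gap: 0.011
grasp_force: 22.0
```

```bash
python3 -c "
from h import *
print(to((.4602,.3034,.186),.4053-np.pi))"
```

```text
([0.0011, 0.2148, 0.008], -0.0018)
```

Request:
{"api": "send_rows", "payload": {"commands": [[0,0.008,-0.001,0],[0,0.016,0,0],[0,0.018,0,0],[0,0.018,0,0],[0,0.018,0,0],[0,0.018,0,0],[0,0.018,0,0],[0,0.018,0,0]]}}

```text
time: 37.38
position: [0.4949, 0.2244, 0.1898]
ee_rot: [3.131, 0.011, -2.741]
contact_force: [7.3, 1.4, -15.4]
finger_gap: 0.011
grasp_force: 19.6
```

```bash
python3 -c "
from h import *
print(to((.4602,.3034,.188),.4053-np.pi))"
```

```text
([0.0012, 0.0863, 0.0027], -0.0045)
```

Sliding freely, so I'll correct height a little and carry on.

Request:
{"api": "send_rows", "payload": {"commands": [[0,0.014,0.002,0],[0,0.014,0.001,0],[0,0.014,0,0],[0,0.014,0,0],[0,0.012,0,0],[0,0.008,0,0],[0,0,0,0]]}}

```text
time: 37.97
position: [0.4644, 0.2959, 0.1896]
ee_rot: [3.127, 0.012, -2.739]
contact_force: [-1.2, -0.0, 7.0]
finger_gap: 0.0111
grasp_force: 21.7
```

```bash
python3 -c "
from h import *
print(to((.4602,.3034,.188),.4053-np.pi))"
```

```text
([0.001, 0.0085, 0.0017], -0.0025)
```

Request:
{"api": "send_rows", "payload": {"commands": [[0,0.005,0,0],[0,0.004,0,0],[0,0.002,0,0],[0,0,0,0]]}}

```text
time: 38.3
position: [0.4609, 0.3041, 0.1896]
ee_rot: [3.13, 0.012, -2.74]
contact_force: [0.1, -2.2, 6.3]
finger_gap: 0.0112
grasp_force: 21.6
```

Request:
{"api": "send_rows", "payload": {"commands": [[0,0.003,0,0],[0,0,0,0]]}}

```text
time: 38.47
position: [0.4609, 0.3042, 0.1896]
ee_rot: [3.136, 0.012, -2.742]
contact_force: [3.4, -10.9, 8.3]
finger_gap: 0.0113
grasp_force: 21.6
```

The door is at its stop after travelling 0.215 m, with resistance building. Release and retreat.

Request:
{"api": "send_rows", "payload": {"commands": [[0,0,0,0],[0,0,0,0],[0,0,0,0],[0,0,0,0],[0,0,0,0]], "jaw": 0.3}}

```text
time: 38.88
position: [0.459, 0.3069, 0.1884]
ee_rot: [3.128, 0.01, -2.74]
contact_force: [-0.8, 0.3, 0.3]
finger_gap: 0.0599
grasp_force: 0.0
```

Request:
{"api": "send_rows", "payload": {"commands": [[0,0,-0.02,0],[0,0,-0.03,0],[0,0,-0.035,0],[0,0,-0.035,0],[0.02,-0.03,0,0],[0.02,-0.03,0,0],[0.02,-0.03,0,0],[0.02,-0.03,0,0]]}}

```text
time: 39.55
position: [0.4314, 0.1622, 0.3063]
ee_rot: [3.129, 0.01, -2.739]
contact_force: [0.3, -0.5, 0.2]
finger_gap: 0.0599
grasp_force: 0.0
```

Request:
{"api": "send_rows", "payload": {"commands": [[0,-0.035,0,0],[0,-0.035,0,0],[0,-0.035,0,0],[0,-0.035,0,0],[0,-0.035,0,0],[0,-0.035,0,0],[0,0,0,0],[0,0,0,0]]}}

```text
time: 40.22
position: [0.5142, -0.0315, 0.303]
ee_rot: [3.128, 0.009, -2.744]
contact_force: [-0.3, 0.1, -0.5]
finger_gap: 0.0598
grasp_force: 0.0
```

```bash
python3 st.py; python3 - <<'E'
from h import *
v=np.load('cab.npy');im=ctrl.capture("top");cv2.imwrite("pics/t9.png",im);g=cv2.cvtColor(im,cv2.COLOR_BGR2HSV)
def hand(val,e):return [-.072+e*.05*.751,.1075-val,.182+e*.05*.66]
p=[hand(0,e) for e in np.linspace(-.9,.9,10)]
for q in proj("top",c2w(v,p)):
    x,y=np.round(q).astype(int);print((x,y),"".join("#" if s<70 else "." for s in g[y,x-10:x+11,1]))
o=cv2.imread("pics/top0.png");d=cv2.absdiff(im,o).max(2)
for n,(x,y) in dict(dish=(290,149),bottle=(326,176),sticks=(356,145)).items():print(n,d[y-14:y+15,x-14:x+15].mean(),np.mean(d[y-14:y+15,x-14:x+15]>40))
E
```

```text
[-0.0711  0.1346 -0.1536  1.2803  0.0163 -0.4689] pitch -0.0022111890733851336 [ 0.51416319 -0.03152896  0.30300564] [ 3.12802595  0.00935059 -2.74389118]
(np.int64(136), np.int64(212)) ........#####........
(np.int64(135), np.int64(209)) .......#######.......
(np.int64(133), np.int64(207)) ........########.....
(np.int64(132), np.int64(205)) ........#########....
(np.int64(130), np.int64(202)) ........####.........
(np.int64(128), np.int64(200)) ........#####........
(np.int64(127), np.int64(197)) .......#####.........
(np.int64(125), np.int64(195)) ........####.........
(np.int64(124), np.int64(192)) .......#####.........
(np.int64(122), np.int64(190)) ........####.........
dish 9.758620689655173 0.015457788347205707
bottle 7.2092746730083235 0.0
sticks 8.507728894173603 0.0
```

The handle is exactly where it should be for door = 0. The dish, bottle and chopsticks have not moved, and the arm is clear of everything.

```bash
python3 -c "
from bench import ctrl
print(ctrl.sign_off())"
```

```text
the job is handed in; nothing more can be done
None
```

The job is handed in at about 40 s: the tub and shaker stand upright side by side on the mat, the door is slid fully left to its stop over them, and the bottle, chopsticks and dish are unmoved.

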